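# Set the sprung stop and seat the blank against it

### The job

Set the stop of the drilling jig: with the fingertips push the red sprung slide towards the aluminium block until it has gone past the stop pin, then let it come back by itself so that it latches on the pin at mid position. Then push the aluminium block back along the channel until it rests fully against the latched red slide, and move clear. Nothing is to be lifted, and the bearing, the copper sleeve and the spanner beside the jig are to be left alone.

Things in the scene. Friction and masses are not known exactly. Their poses are not given: they have to be found in the camera images.
- jig: fixed grey jig, bed 150 x 240 mm, its top 12 mm above the bench. Origin on the bench under the middle of the channel. Own +y runs along the channel from the red slide to the aluminium block (within 0.35 rad of world +y), +x to the stop-pin side, z up. Two steel rails along y, tops 20 mm above the bench, inner faces at x = -32 and +32 mm, 10 mm wide, form the channel
- housing (a point): top centre of the dark stop-pin housing on the jig's bed, 26 (x) x 30 (y) mm, its top 44 mm above the bench; 61 mm to +x of the channel's middle, 54 mm to -y of the jig's origin. The black pin knob behind it reaches 94 mm to +x
- barrel (a point): middle of the round spring barrel on the -x rail of the jig, 44 mm long along y, 15 mm thick, its top 38 mm above the bench; 50 mm to -x and 95 mm to -y of the jig's origin
- slide (a joint): travel in m of the red slide along the jig's +y, 0 (spring home) to 0.050 (hard end stop). A spring pulls it back with 6.4 N at 0, 10.4 N at the end; riding over the pin adds about 2 N. Beyond about 0.031 the pin snaps in behind it; let go, it then returns and stops at about 0.030 (mid position, latched). Pushed less far it returns to 0. It can still be pushed forward when latched
- slide_push (a point): centre of the push face of the red slide block, the face towards the jig's -y, 36 mm above the bench. The block is 60 mm wide (x), 24 mm thick (y), its top 52 mm above the bench; behind the face (-y) a flat slide plate reaches 31 mm back with its top 20 mm above the bench. The point moves with the slide
- slide_stop (a point): centre of the stop face of the red slide block, the face towards the jig's +y, 27 mm above the bench; 24 mm from the push face. Moves with the slide
- stop_pin (a joint): travel in m of the sprung stop pin out of its housing (black knob), along the jig's +x: 0 fully in, pushed out to about 0.008 while the slide rides over it; it returns to 0 when the slide has passed. It works by itself
- blank: loose bright aluminium block with an 18 mm bore from top to bottom, 60 (x) x 50 (y) x 30 mm, about 0.2 kg, standing in the channel on the bed beyond the slide, so from 12 to 42 mm above the bench. Origin at the centre of its underside; axes near those of the jig; 2 mm of play to each rail
- blank_near (a point): centre of the block's face towards the slide (its -y face), 15 mm above its underside
- blank_far (a point): centre of the block's face away from the slide (its +y face), 15 mm above its underside; 50 mm from blank_near
- bearing: loose steel ball bearing, 52 mm across, 15 mm high, lying on the bench on the pin side of the jig; origin at the centre of its underside. Bystander
- sleeve: loose copper sleeve, 28 mm across, 45 mm high, standing on the bench on the robot's side of the jig; origin at the centre of its underside. Bystander
- spanner13: loose combination spanner, 31 x 185 x 7 mm, lying on the bench beyond the jig on the pin side; origin at the centre of its underside. Bystander
Things that resemble listed ones, but are neither listed nor needed, are in the scene too. There is more than one size of the blank; the one meant has the size given above.

How it is judged:
By the outcome, as a careful person would: the job done as asked, in the order asked, and still so for the second after the job is handed in, with the robot touching nothing.
It also fails if it takes over 42 s, if anything falls off the work surface, if the arm or the gripper's body presses on something with over 40 N, if the wrist force passes 120 N, or if a joint passes its speed limit or range.

### The arm

A 7-joint arm with a two-finger parallel gripper is mounted at the origin on a cart in front of the work surface, level with it; the furniture and walls round the work are solid. World frame = base frame: x ahead of the robot, y to its left, z up, the work surface at z = 0. Lengths are in m, angles in rad, forces in N, time in s.
With the tool pointing down it reaches from about 0.425 to 0.875 m from the base axis. Payload 9.9 kg.
Tool frame: the origin (TCP) lies midway between the tips of the shut fingers; the grasp point (between the pads) lies 19 mm behind it (r.grip_point_offset is the distance from the TCP to the grasp point, in m); z points along the fingers, y is the direction in which the jaws open and shut (so a half turn about z gives the same grasp; the last joint's range is limited). The gripper opens to 85 mm and grips with 20 to 120 N. Pads are 22 mm wide; open, the fingers measure 114 mm over their backs; the gripper's body (76 mm by 85 mm) begins 54 mm behind the grasp point. The pads swing forward as they close: fully open they stand 13 mm farther back than shut.
Start: joints at [1.215, 0.576, 0.025, 1.437, -0.015, 1.129, -0.057], TCP at [0.181, -0.65, 0.231] pointing down, gripper open.
Joint ranges: [-2.76, 2.76], [-0.34, 2.15], [-1.52, 1.57], [0.19, 2.46], [-1.09, 4.23], [0.17, 1.99], [-2.82, 2.82]. Speed limits (rad/s): [2.22, 2.22, 3.01, 3.01, 3.14, 3.14, 3.14].

### API

Orientations are given as a unit quaternion [x, y, z, w].
In Python, from station import r gives the robot as it stands. The module is installed in compiled form; this text tells all that it offers.
- The arm moves only by the tool step_arm, never from a script. Its argument "plan" is a list of rows, each a list of 4 numbers: the shift along the world's x, y, z each as a share of 0.06 m, from -1 to 1, then the turn about the world's z as a share of 0.1 rad, from -1 to 1. In form: [[x, y, z, spin], ...]. A call has 1 to 12 rows; each row shifts and turns the commanded pose from where the row before left it; what a row does not reach is not made up. A row lasts 1/8 s, in which the tool goes at most 62.5 mm and 10.7 degrees, less where a joint would pass 70% of its speed; a pose out of reach is approached as far as the arm can. A call with a number of a shift or a turn outside -1 to 1 is refused whole. A call with a gripper value outside its range is refused whole. "gripper" is the closure, from 0 (fully open) to 1 (shut), set as the call begins (left out, the last holds). The fingers move at their own pace and stop on an object; the grip force is fixed at half the most. Time passes only in rows, so rows that do not move let the fingers close. It gives the time, the measured TCP pose, the force and the opening at its end, in the units of the state.
- r.get_obs(): the state, without advancing time (a new reading comes with each control period).
- r.read_camera(name): name is "side" or "top"; returns a dict with "pixels" (480x640x3 uint8, blue, green, red), "K" (3x3 intrinsics, pixels), "distortion" ([k1, k2, p1, p2, k3] as OpenCV has them; the pictures are not rectified), "R" (3x3) and "t" (3): a world point X has camera coordinates R X + t. Camera axes: x right, y down, z forward; pixel columns grow to the right and rows downward; lengths in m; the calibration is good to about 2 mm. A picture is of the moment at which its call begins. There is no depth.
- r.sign_off(): hands the job in, once; it reports no verdict.
The state is a dict: "clock": time; "joint_pos": joint angles; "joint_vel": joint speeds; "effort": joint torques, N m; "tcp_pos": TCP position; "ee_rot": TCP orientation; "force": force on the tool from outside, world axes, zero at the start; "wrist_torque": the same for the moment, N m; "opening": finger opening in m.
Only numpy, scipy, OpenCV 4.12 (cv2) and the standard library are available. Lean on these libraries where they do the work, as an engineer would, in place of code of your own. Each camera call takes 0.05 s, during which the arm holds its last target.

## Working session

There is one attempt and no reset: what is moved stays moved. The work goes in short steps, Python scripts to look and compute and a tool call to move; the robot and the scene stay as the last step left them, time stands still between calls to the robot, and variables do not carry over. Pictures are saved under pics/ and viewed, and the job is handed in when it is done.

Besides the shell and the picture viewer there is one more tool, called after "Emit:" as name([rows], argument=value, ...), one row to a line, values as JSON. step_arm: Moves the arm, as the interface text tells. Its arguments: {"type":"object","properties":{"plan":{"type":"array","items":{"type":"array","items":{"type":"number","minimum":-1,"maximum":1}}},"gripper":{"type":"number"}},"required":["plan"]}

```bash
mkdir -p pics; python3 - <<'E'
from station import r
import cv2
o=r.get_obs(); print({k:o[k] for k in('clock','tcp_pos','ee_rot','force','opening')})
for n in('side','top'):
    c=r.read_camera(n); cv2.imwrite(f'pics/{n}0.png',c['pixels']); print(n,c['K'],c['distortion'],c['R'],c['t'])
E
```

```text
{'clock': 0.0, 'tcp_pos': array([ 0.18110027, -0.6497828 ,  0.23044625]), 'ee_rot': array([ 9.90776168e-01,  1.35506077e-01, -1.65818124e-04, -8.12489594e-04]), 'force': array([-0.21909686, -0.63247665, -1.03927553]), 'opening': 0.08493598043754647}
side [[533.37899608   0.         317.82197462]
 [  0.         533.37899608 236.87965115]
 [  0.           0.           1.        ]] [-0.0323215  0.         0.         0.         0.       ] [[ 0.86796514 -0.4964855  -0.01177511]
 [-0.31761274 -0.53671691 -0.78170142]
 [ 0.38178352  0.68222951 -0.62354169]] [-0.31649338  0.38765118  0.5450737 ]
top [[577.37480487   0.         314.19546233]
 [  0.         577.37480487 229.48582189]
 [  0.           0.           1.        ]] [-0.08739434  0.          0.          0.          0.        ] [[-0.01655447 -0.99984062  0.00668469]
 [-0.98475769  0.01514629 -0.17327113]
 [ 0.17314226 -0.00945121 -0.98485148]] [0.32134217 0.56902455 0.81229053]
```

View pics/side0.png

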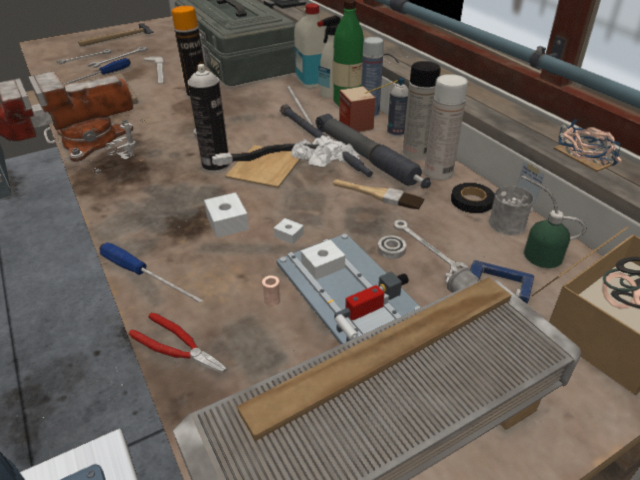

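View pics/top0.png

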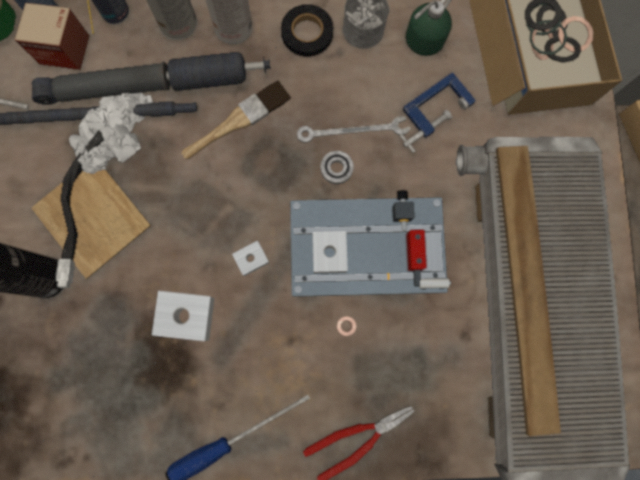

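The side view shows the jig at about (350,285), with the red slide at (365,300), the blank at (323,258) and the sleeve at (271,290). In the top view the slide is at (417,250), the blank at (330,251) and the housing at (403,211). A finned radiator lies close on the slide's side of the jig, from column 490 on.

```bash
cat > h.py <<'E'
import numpy as np, cv2
from station import r
def ray(c,p):
    u=cv2.undistortPoints(np.array([[p]],float),c['K'],np.array(c['distortion']))[0,0]
    d=c['R'].T@np.array([u[0],u[1],1]); o=-c['R'].T@c['t']; return o,d
def onz(c,p,z):
    o,d=ray(c,p); return o+d*(z-o[2])/d[2]
def proj(c,X):
    return cv2.projectPoints(np.array(X,float).reshape(-1,1,3),cv2.Rodrigues(c['R'])[0],c['t'],c['K'],np.array(c['distortion']))[0][:,0]
def tri(c1,p1,c2,p2):
    o1,d1=ray(c1,p1);o2,d2=ray(c2,p2)
    s=np.linalg.lstsq(np.c_[d1,-d2],o2-o1,rcond=None)[0]
    a=o1+s[0]*d1;b=o2+s[1]*d2; return (a+b)/2,np.linalg.norm(a-b)
E
python3 - <<'E'
import cv2
a=cv2.imread('pics/top0.png')[185:310,280:500]; cv2.imwrite('pics/topz0.png',cv2.resize(a,None,fx=3.6,fy=3.6,interpolation=cv2.INTER_CUBIC))
a=cv2.imread('pics/side0.png')[225:365,250:450]; cv2.imwrite('pics/sidez0.png',cv2.resize(a,None,fx=4,fy=4,interpolation=cv2.INTER_CUBIC))
E
```

```text
(no output)
```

View pics/topz0.png

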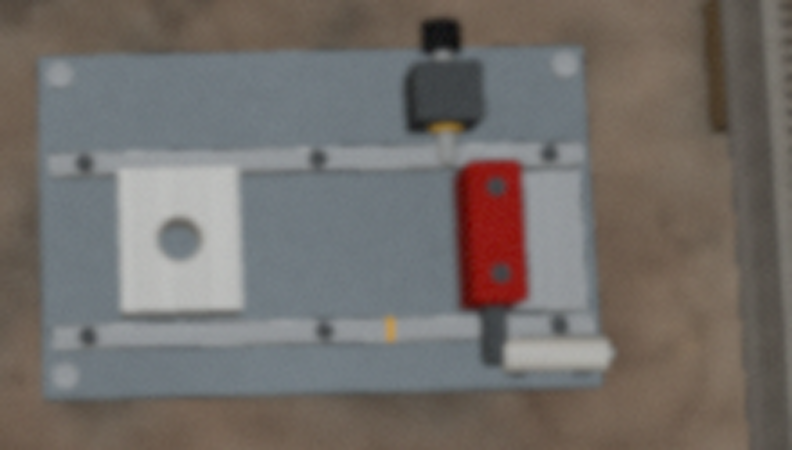

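View pics/sidez0.png

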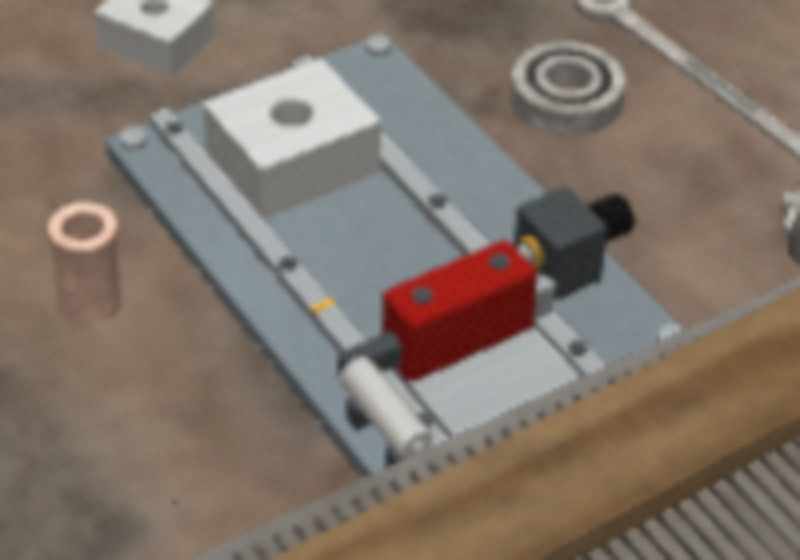

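```bash
python3 - <<'E'
from h import *
np.set_printoptions(precision=4,suppress=True)
T=r.read_camera('top');S=r.read_camera('side')
Z=lambda p:(p[0]/3.6+280-.36,p[1]/3.6+185-.36)
W=lambda p:(p[0]/4+250-.4,p[1]/4+225-.4)
cs=[onz(T,Z(p),.012) for p in[(38,55),(583,45),(602,385),(45,400)]]
print('corners',*[c[:2] for c in cs]); o=np.mean(cs,0)
y=(cs[0]-cs[1]+cs[3]-cs[2])[:2];y/=np.linalg.norm(y);x=(cs[0]-cs[3]+cs[1]-cs[2])[:2];x/=np.linalg.norm(x)
print('origin',o,'y',y,'x',x,'yaw from y',np.arctan2(-y[0],y[1]),'from x',np.arctan2(x[1],x[0]))
def red(c):
    h=cv2.cvtColor(c['pixels'],cv2.COLOR_BGR2HSV); m=((h[...,0]<8)|(h[...,0]>172))&(h[...,1]>150)&(h[...,2]>60); return m
print('red top corners',*[onz(T,Z(p),.052)[:2] for p in[(460,162),(518,160),(527,300),(467,303)]])
print('blank top',*[onz(T,Z(p),.042)[:2] for p in[(118,167),(238,165),(244,310),(122,313)]])
print('blank sideview',*[onz(S,W(p),.042)[:2] for p in[(205,97),(318,60),(381,120),(263,165)]])
print('red sideview',*[onz(S,W(p),.052)[:2] for p in[(385,297),(510,240),(537,268),(405,322)]])
print('housing side',*[onz(S,W(p),.044)[:2] for p in[(517,207),(562,188),(605,222),(557,246)]])
print('plank',tri(T,(500,148),S,(487,281)),tri(T,(526,148),S,(510,295)),tri(T,(529,433),S,(240,405)))
print('radiator corner L',tri(T,(495,470),S,(178,430)),tri(T,(488,142),S,(455,268)))
print('sleeve',onz(T,(346,326),.045),'bearing',onz(T,(337,167),.015))
E
```

```text
corners [0.6282 0.3488] [0.6293 0.1097] [0.4805 0.1095] [0.4784 0.3472]
origin [0.5541 0.2288 0.012 ] y [-0.0067  1.    ] x [1.     0.0057] yaw from y 0.006703128047239037 from x 0.005656227244765808
red top corners [0.5711 0.1734] [0.5716 0.1491] [0.5133 0.1482] [0.5125 0.173 ]
blank top [0.5729 0.3149] [0.573  0.2647] [0.5122 0.2638] [0.5118 0.3142]
blank sideview [0.5132 0.3184] [0.5688 0.3154] [0.5711 0.2662] [0.513  0.2668]
red sideview [0.5104 0.1666] [0.5699 0.1683] [0.57 0.15] [0.5099 0.1515]
housing side [0.5887 0.1896] [0.6112 0.1896] [0.6142 0.1641] [0.5893 0.1626]
plank (array([0.6757, 0.0453, 0.1101]), np.float64(0.0052400791130023895)) (array([0.6772, 0.0064, 0.113 ]), np.float64(0.00043454591523406057)) (array([0.2832, 0.0322, 0.1143]), np.float64(0.0009221307379441792))
radiator corner L (array([0.2196, 0.0673, 0.0664]), np.float64(0.013703990675449891)) (array([0.6623, 0.0768, 0.1256]), np.float64(0.04118158305044483))
sleeve [0.431  0.2681 0.045 ] bearing [0.6798 0.2741 0.015 ]
```

```bash
python3 - <<'E'
from h import *
T=r.read_camera('top');S=r.read_camera('side')
for px in((487,250),(490,250)):
  for z in(.04,.06,.07,.08,.09,.1):
    X=onz(T,px,z);p=proj(S,X)[0]; print(px,z,X[:2].round(4),p.round(1),'edge row',365-(p[0]-300)*.467)
E
```

```text
(487, 250) 0.04 [0.5401 0.0514] [406.1 346.8] edge row 315.45500316879526
(487, 250) 0.06 [0.5374 0.0577] [403.2 335.3] edge row 316.81554568654525
(487, 250) 0.07 [0.5361 0.0608] [401.7 329.5] edge row 317.509226199835
(487, 250) 0.08 [0.5347 0.064 ] [400.2 323.6] edge row 318.21205811766947
(487, 250) 0.09 [0.5334 0.0671] [398.7 317.6] edge row 318.9242045324149
(487, 250) 0.1 [0.532  0.0702] [397.1 311.5] edge row 319.6458319538166
(490, 250) 0.04 [0.54   0.0468] [408. 349.] edge row 314.5571773301439
(490, 250) 0.06 [0.5373 0.0532] [405.1 337.5] edge row 315.932923027728
(490, 250) 0.07 [0.536  0.0564] [403.6 331.6] edge row 316.6343267445001
(490, 250) 0.08 [0.5346 0.0596] [402.  325.6] edge row 317.3449639348709
(490, 250) 0.09 [0.5333 0.0628] [400.5 319.6] edge row 318.06499842581945
(490, 250) 0.1 [0.532  0.0659] [398.9 313.5] edge row 318.79459745197096
```

Emit:
step_arm([
  [0.6,0.7,0.6,0.9],
  [0.6,0.8,0.6,0.9],
  [0.6,0.8,0,0.9],
  [0.6,0.9,0,0.9],
  [0.6,0.9,0,0.9],
  [0.6,1,0,0.9],
  [0.5,1,0,0.9],
  [0.5,1,0,0.9],
], gripper=1)

```text
clock: 1.3
tcp_pos: [0.4415, -0.2484, 0.2978]
ee_rot: [0.879, 0.477, 0.0, 0.0]
force: [1.6, 0.1, 0.3]
opening: 0.0001
```

The radiator's top edge is at z≈0.09 and y≈0.067, so the gripper clears it behind the slide.

Emit:
step_arm([
  [0.2,1,0,0.8],
  [0.2,1,0,0.8],
  [0.2,1,0,0.8],
  [0.2,1,0,0.8],
  [0.2,1,0,0.8],
  [0.3,1,0,0.8],
  [0.3,0.2,0,0.8],
  [0,0,0,0],
])

```text
clock: 2.3
tcp_pos: [0.5373, 0.1229, 0.2971]
ee_rot: [0.713, 0.701, 0.0, -0.0]
force: [-0.4, -0.6, -0.8]
opening: 0.0001
```

Emit:
step_arm([
  [0.06,0,-0.8,0.2],
  [0,0,-0.9,0],
  [0,0,-0.9,0],
  [0,0,-0.8,0],
  [0,0,-0.5,0],
  [0,0,0,0],
  [0,0,0,0],
])

```text
clock: 3.18
tcp_pos: [0.5409, 0.1212, 0.0648]
ee_rot: [0.707, 0.707, 0.0, 0.0]
force: [-0.8, 0.0, -0.5]
opening: -0.0003
```

```bash
python3 - <<'E'
from h import *
S=r.read_camera('side');T=r.read_camera('top');print(r.get_obs()['tcp_pos'])
a=S['pixels'][200:365,230:450]; cv2.imwrite('pics/s1.png',cv2.resize(a,None,fx=3.6,fy=3.6,interpolation=cv2.INTER_CUBIC))
a=T['pixels'][150:330,270:510]; cv2.imwrite('pics/t1.png',cv2.resize(a,None,fx=3.3,fy=3.3,interpolation=cv2.INTER_CUBIC))
E
```

```text
[0.54130914 0.12159896 0.06521169]
```

View pics/s1.png

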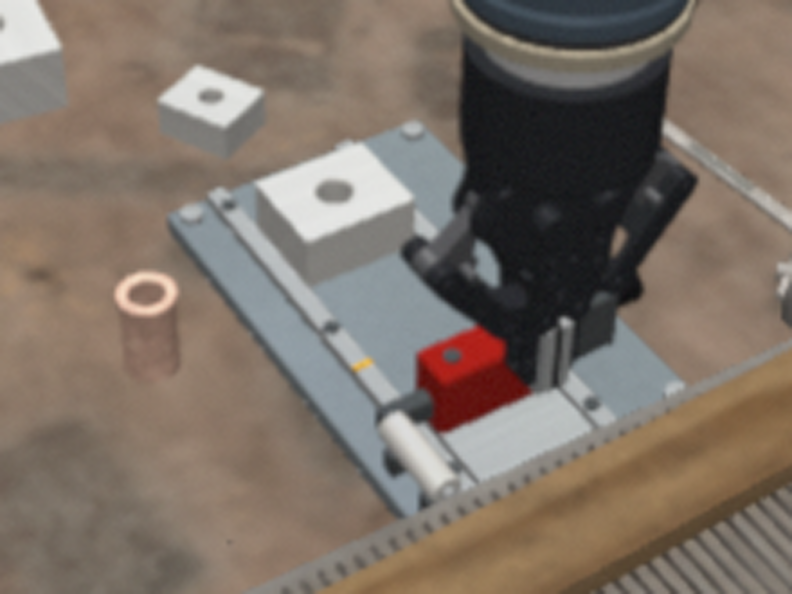

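View pics/t1.png

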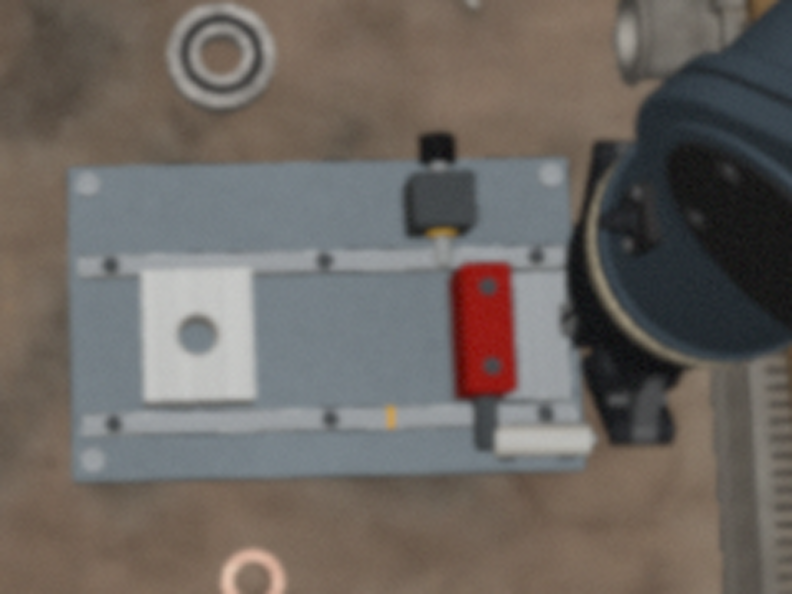

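In the side view the shut fingertips hang over the slide plate behind the red block, at about (555,370) in the zoom. In the top view the slide is still home. Next I lower to z≈0.029 and edge forward to contact.

Emit:
step_arm([
  [0,0,-0.3,0],
  [0,0,-0.3,0],
  [0,0,0,0],
  [0,0.15,0,0],
  [0,0.1,0,0],
  [0,0,0,0],
  [0,0,0,0],
])

```text
clock: 4.15
tcp_pos: [0.5405, 0.137, 0.0278]
ee_rot: [0.707, 0.708, 0.0, -0.0]
force: [-0.4, -0.6, -0.4]
opening: -0.0003
```

Emit:
step_arm([
  [0,0.05,0,0],
  [0,0.05,0,0],
  [0,0.05,0,0],
  [0,0,0,0],
  [0,0,0,0],
])

```text
clock: 4.78
tcp_pos: [0.5403, 0.1437, 0.0276]
ee_rot: [0.707, 0.707, -0.001, 0.001]
force: [-0.2, -7.6, 5.2]
opening: 0.0002
```

```bash
python3 - <<'E'
from h import *
S=r.read_camera('side');T=r.read_camera('top');o=r.get_obs();print(o['tcp_pos'],o['force'],o['wrist_torque'])
a=S['pixels'][270:350,320:430]; a=cv2.resize(a,None,fx=7,fy=7,interpolation=cv2.INTER_CUBIC); cv2.imwrite('pics/s2.png',a)
E
```

```text
[0.54033598 0.14362349 0.02761364] [-0.12920262 -7.64166705  5.04837906] [-1.3367287   0.07559091 -0.00476783]
```

View pics/s2.png

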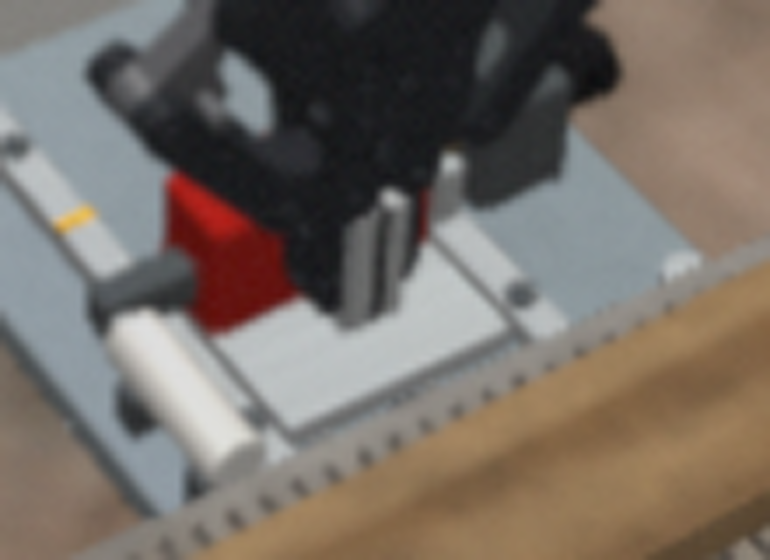

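The fingertips now bear on the red block's push face at about (375,290) in the zoom. The slide has moved a few mm and the force of about 7.6 N matches the spring. Next I push on.

Emit:
step_arm([
  [0,0.1,0.02,0],
  [0,0.1,0,0],
  [0,0.1,0,0],
  [0,0.1,0,0],
  [0,0.1,0,0],
  [0,0,0,0],
  [0,0,0,0],
])

```text
clock: 5.75
tcp_pos: [0.5401, 0.1723, 0.0279]
ee_rot: [0.708, 0.707, -0.002, 0.001]
force: [1.7, -8.6, -2.4]
opening: -0.0001
```

```bash
python3 - <<'E'
from h import *
S=r.read_camera('side');T=r.read_camera('top');o=r.get_obs();print(o['tcp_pos'],o['force'])
a=S['pixels'][240:350,300:450]; a=cv2.resize(a,None,fx=5,fy=5,interpolation=cv2.INTER_CUBIC); cv2.imwrite('pics/s3.png',a)
E
```

```text
[0.5400001  0.1722246  0.02793454] [ 1.59724741 -8.46168358 -1.74718214]
```

View pics/s3.png

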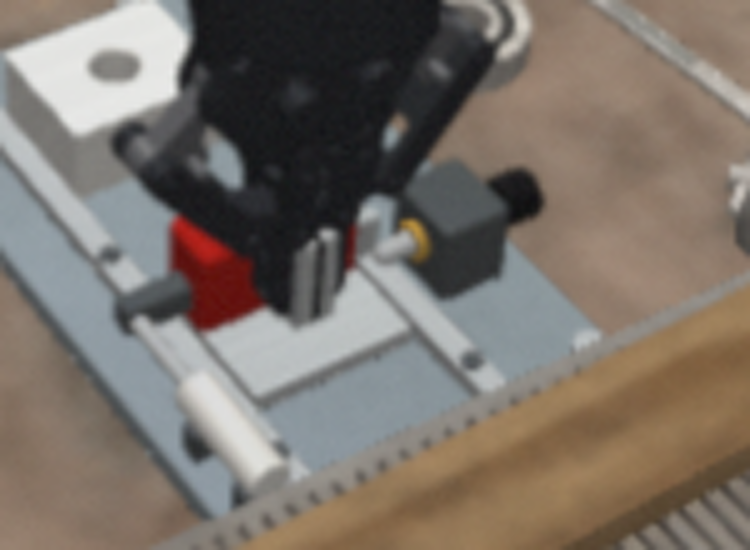

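The slide has passed the pin: the pin is out in front of the housing at about (400,245) and the slide ear is beyond it. I push 4 mm more for margin, then back off slowly.

Emit:
step_arm([
  [0,0.07,0,0],
  [0,0,0,0],
  [0,-0.07,0,0],
  [0,-0.07,0,0],
  [0,-0.07,0,0],
  [0,-0.07,0,0],
  [0,-0.1,0,0],
  [0,-0.1,0,0],
  [0,-0.1,0,0],
  [0,-0.1,0,0],
  [0,0,0,0],
  [0,0,0,0],
])

```text
clock: 7.35
tcp_pos: [0.5404, 0.1393, 0.0288]
ee_rot: [0.707, 0.707, 0.0, -0.0]
force: [0.0, -0.5, -0.1]
opening: 0.0002
```

```bash
python3 - <<'E'
from h import *
S=r.read_camera('side');T=r.read_camera('top');o=r.get_obs();print(o['tcp_pos'],o['force'])
a=S['pixels'][240:350,300:450]; a=cv2.resize(a,None,fx=5,fy=5,interpolation=cv2.INTER_CUBIC); cv2.imwrite('pics/s4.png',a)
a=T['pixels'][185:310,280:500]; cv2.imwrite('pics/t4.png',cv2.resize(a,None,fx=3.6,fy=3.6,interpolation=cv2.INTER_CUBIC))
E
```

```text
[0.54044283 0.1394457  0.02877723] [-0.00724804 -0.30851689  0.9902176 ]
```

View pics/s4.png

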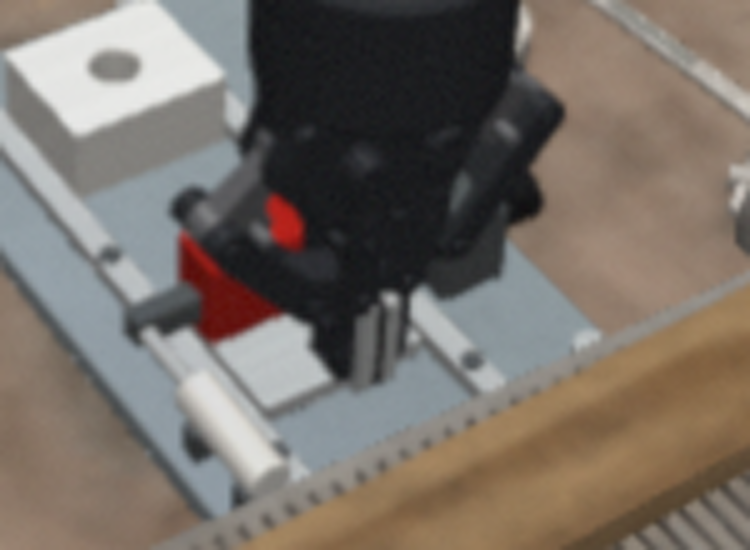

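View pics/t4.png

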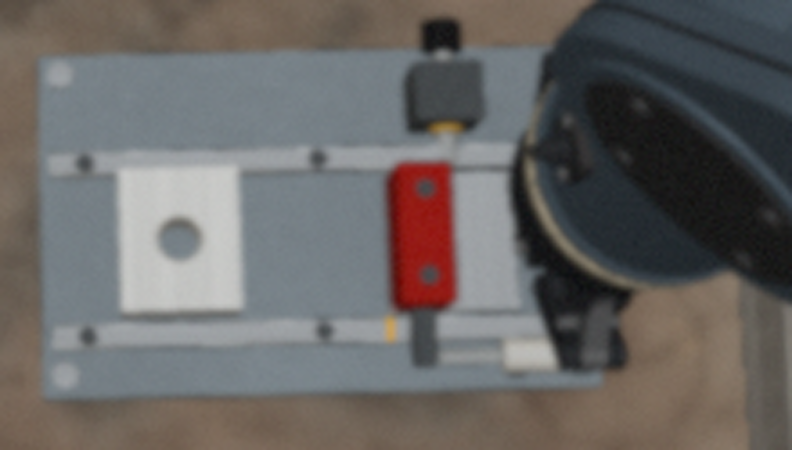

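The slide is latched: its leading top edge is at column 390 in the zoom, against 460 when home, which is about 29 mm of travel. The fingers are clear and the force is about 0. Next I go up and over to the far side of the block.

Emit:
step_arm([
  [0,-0.02,0.4,0],
  [0,0,0.6,0],
  [0,0,0.5,0],
  [0.01,0.6,0,0],
  [0,0.8,0,0],
  [0,0.8,0,0],
  [0,0.8,0,0],
  [0,0.5,0,0],
  [0,0,0,0],
  [0,0,0,0],
])

```text
clock: 8.7
tcp_pos: [0.541, 0.3471, 0.1184]
ee_rot: [0.707, 0.707, -0.001, 0.0]
force: [-0.4, -0.9, -0.2]
opening: 0.0002
```

Emit:
step_arm([
  [0,0,-0.6,0],
  [0,0,-0.6,0],
  [0,0,-0.3,0],
  [0,0,0,0],
  [0,-0.1,0,0],
  [0,-0.1,0,0],
  [0,0,0,0],
])

```text
clock: 9.57
tcp_pos: [0.5417, 0.335, 0.0296]
ee_rot: [0.707, 0.707, 0.0, 0.0]
force: [-1.3, -0.1, -0.5]
opening: -0.0
```

```bash
python3 - <<'E'
from h import *
S=r.read_camera('side');T=r.read_camera('top');o=r.get_obs();print(o['tcp_pos'],o['force'])
a=S['pixels'][200:350,270:450]; a=cv2.resize(a,None,fx=4,fy=4,interpolation=cv2.INTER_CUBIC); cv2.imwrite('pics/s5.png',a)
a=T['pixels'][185:310,280:500]; cv2.imwrite('pics/t5.png',cv2.resize(a,None,fx=3.6,fy=3.6,interpolation=cv2.INTER_CUBIC))
E
```

```text
[0.54132715 0.33590473 0.02930977] [-0.0058949   0.86018849  1.0243847 ]
```

View pics/s5.png

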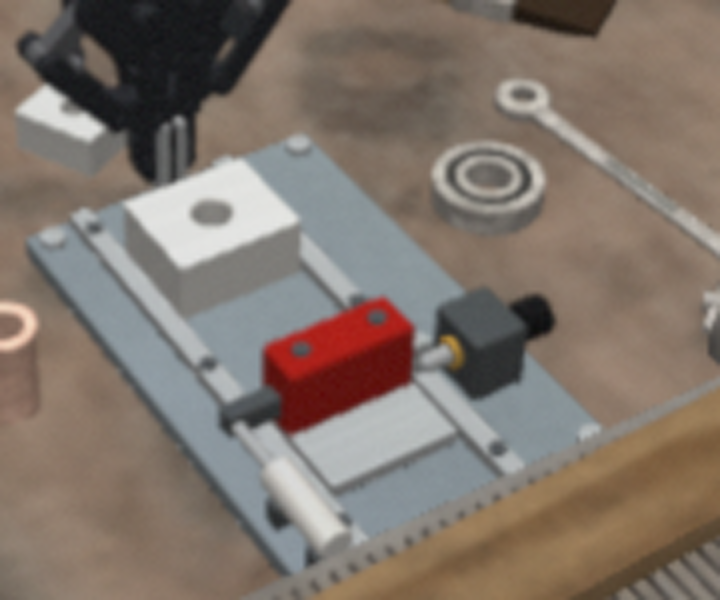

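View pics/t5.png

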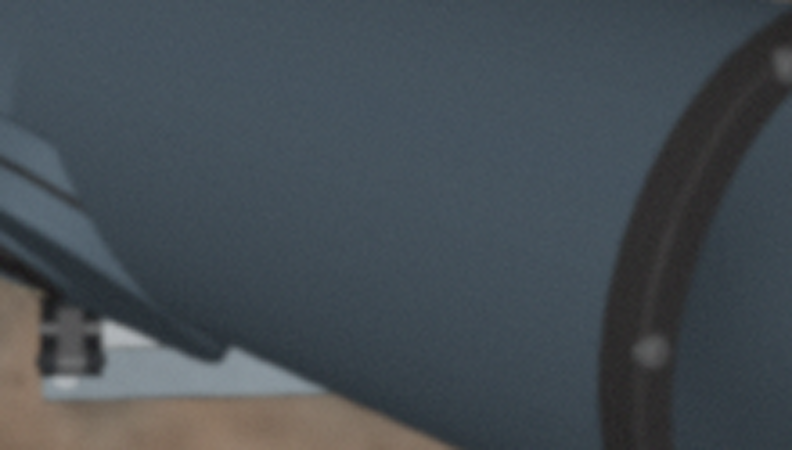

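The side view shows the slide latched, with the pin tip behind its ear at about (430,355). The fingertips are just beyond the blank at about (165,165). Next I push the blank back in steps.

Emit:
step_arm([
  [0,-0.1,0,0],
  [0,-0.1,0,0],
  [0,-0.1,0,0],
  [0,-0.1,0,0],
  [0,-0.1,0,0],
  [0,-0.1,0,0],
  [0,-0.1,0,0],
  [0,-0.1,0,0],
  [0,-0.1,0,0],
  [0,-0.1,0,0],
  [0,0,0,0],
])

```text
clock: 11.05
tcp_pos: [0.541, 0.2747, 0.0286]
ee_rot: [0.707, 0.707, -0.001, 0.0]
force: [0.4, 0.1, 0.5]
opening: 0.0001
```

```bash
python3 - <<'E'
from h import *
S=r.read_camera('side');o=r.get_obs();print(o['tcp_pos'],o['force'])
a=S['pixels'][200:350,270:450]; a=cv2.resize(a,None,fx=4,fy=4,interpolation=cv2.INTER_CUBIC); cv2.imwrite('pics/s6.png',a)
E
```

```text
[0.54097298 0.27495688 0.02856799] [ 0.19166275 -0.56403067 -0.78240573]
```

View pics/s6.png

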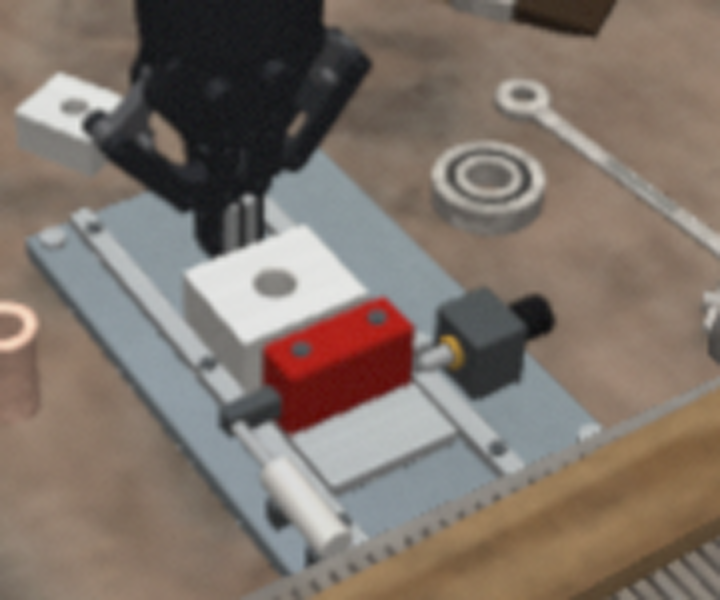

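The blank has moved to within about 10 mm of the slide. I creep on until the force rises.

Emit:
step_arm([
  [0,-0.05,0,0],
  [0,-0.05,0,0],
  [0,-0.04,0,0],
  [0,0,0,0],
])

```text
clock: 11.6
tcp_pos: [0.541, 0.267, 0.0287]
ee_rot: [0.707, 0.707, -0.0, 0.0]
force: [0.9, -0.4, 0.5]
opening: 0.0001
```

Emit:
step_arm([
  [0,-0.03,0,0],
  [0,-0.03,0,0],
  [0,0,0,0],
])

```text
clock: 11.98
tcp_pos: [0.541, 0.2636, 0.0287]
ee_rot: [0.707, 0.707, -0.0, 0.0]
force: [0.8, 0.1, -0.6]
opening: 0.0003
```

Emit:
step_arm([
  [0,-0.02,0,0],
  [0,-0.02,0,0],
  [0,0,0,0],
])

```text
clock: 12.35
tcp_pos: [0.5407, 0.2625, 0.0288]
ee_rot: [0.706, 0.708, 0.0, -0.0]
force: [-1.7, 5.3, -1.0]
opening: -0.0002
```

Emit:
step_arm([
  [0,-0.02,0,0],
  [0,-0.02,0,0],
  [0,0,0,0],
  [0,0,0,0],
])

```text
clock: 12.85
tcp_pos: [0.5407, 0.2622, 0.0291]
ee_rot: [0.706, 0.708, 0.002, -0.001]
force: [-1.5, 10.6, -0.8]
opening: 0.0002
```

```bash
python3 - <<'E'
from h import *
S=r.read_camera('side');o=r.get_obs();print(o['tcp_pos'],o['force'],o['wrist_torque'])
a=S['pixels'][230:340,290:430]; a=cv2.resize(a,None,fx=5.4,fy=5.4,interpolation=cv2.INTER_CUBIC); cv2.imwrite('pics/s7.png',a)
E
```

```text
[0.54072604 0.26219982 0.02907202] [-1.44074479 10.33916533 -1.87270698] [2.14991495 0.39173321 0.04218369]
```

View pics/s7.png

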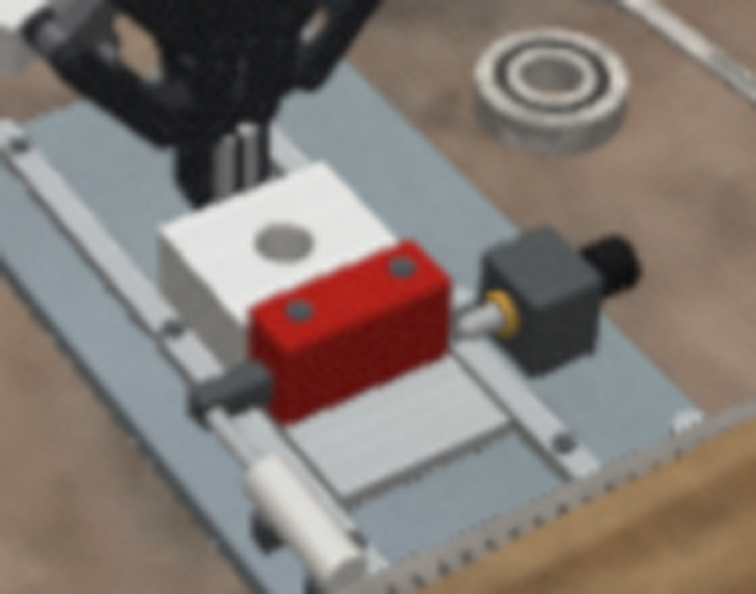

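The blank sits against the slide with 10 N and only 0.3 mm of give, and the slide is still latched. Next I back off and go up.

Emit:
step_arm([
  [0,0.1,0,0],
  [0,0.15,0,0],
  [0,0.2,0,0],
  [0,0.2,0,0],
  [0,0,0.5,0],
  [0,0,0.8,0],
  [0,0,0.9,0],
  [0,0,0.9,0],
  [0,0,0,0],
])

```text
clock: 14.02
tcp_pos: [0.5425, 0.3004, 0.2195]
ee_rot: [0.707, 0.708, 0.004, 0.001]
force: [0.5, -0.7, -1.0]
opening: -0.0
```

Emit:
step_arm([
  [-0.2,-0.9,0.2,0],
  [-0.2,-0.9,0.2,0],
  [-0.2,-0.9,0.2,0],
  [-0.2,-0.9,0,0],
  [-0.2,-0.9,0,0],
  [-0.2,-0.9,0,0],
  [-0.2,-0.9,0,0],
  [-0.2,-0.9,0,0],
  [-0.1,-0.9,0,0],
  [0,-0.9,0,0],
  [0,-0.5,0,0],
  [0,0,0,0],
])

```text
clock: 15.52
tcp_pos: [0.4383, -0.2741, 0.2496]
ee_rot: [0.708, 0.706, -0.0, -0.001]
force: [0.2, 1.7, -0.2]
opening: -0.0002
```

```bash
python3 - <<'E'
from h import *
S=r.read_camera('side');T=r.read_camera('top');o=r.get_obs();print(o['clock'],o['tcp_pos'],o['force'])
a=S['pixels'][230:340,290:430]; a=cv2.resize(a,None,fx=5.4,fy=5.4,interpolation=cv2.INTER_CUBIC); cv2.imwrite('pics/s8.png',a)
cv2.imwrite('pics/t8f.png',T['pixels'])
a=T['pixels'][185:310,280:500]; cv2.imwrite('pics/t8.png',cv2.resize(a,None,fx=3.6,fy=3.6,interpolation=cv2.INTER_CUBIC))
E
```

```text
15.625 [ 0.43899791 -0.27111118  0.25006999] [-0.23559316  0.86432786 -0.60032438]
```

View pics/s8.png

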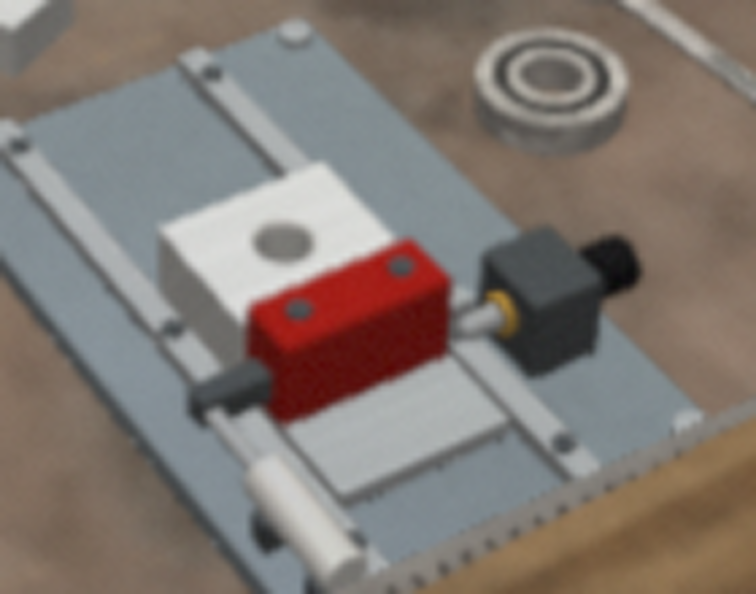

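View pics/t8.png

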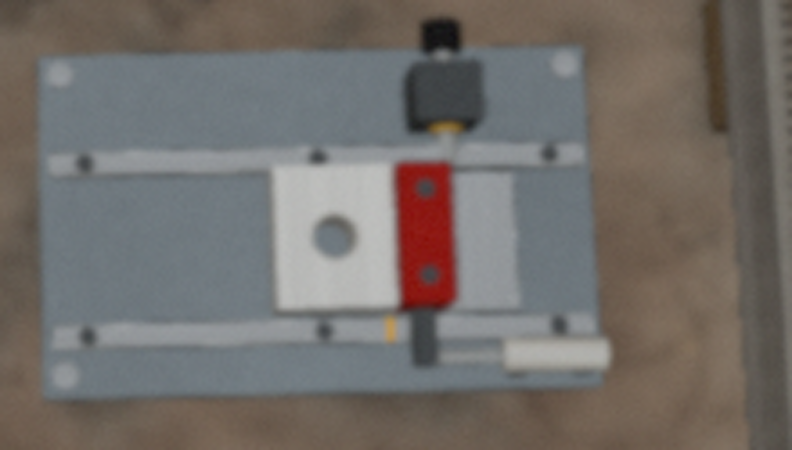

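View pics/t8f.png

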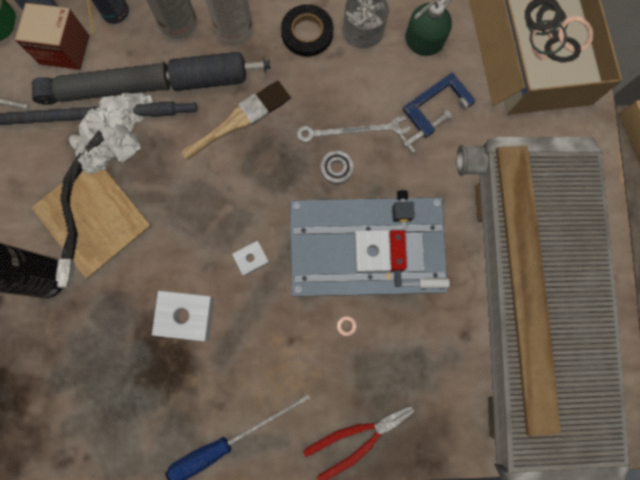

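In the top view the blank (zoom columns 273–400) lies flush against the red slide (398–456) with no visible gap. The bystanders are where they were. I'll make a quick metric check, then hand in.

```bash
python3 - <<'E'
from h import *
T=r.read_camera('top')
Z=lambda p:(p[0]/3.6+280-.36,p[1]/3.6+185-.36)
for f,b in(((273,167),(452,164)),((279,309),(456,302))):
    F=onz(T,Z(f),.042);B=onz(T,Z(b),.052);print('far',F[:2],'push',B[:2],'diff (0.074 expected)',F[1]-B[1])
o=r.get_obs();print(o['clock'],o['force'],abs(o['joint_vel']).max())
r.sign_off()
E
```

```text
far [0.57193375 0.25014103] push [0.57032713 0.17672691] diff (0.074 expected) 0.07341411996764294
far [0.51241942 0.24935631] push [0.51301305 0.17754645] diff (0.074 expected) 0.07180986560932695
15.675 [-0.29284438  0.00563734  0.15258085] 0.00884623957894219
the job is handed in; nothing more can be done
```

The red slide is latched on the stop pin at mid position, the aluminium block rests against it, and I handed the job in at about 15.7 s. With shut fingertips I pushed the slide to about 39 mm of travel. I then let it spring back onto the pin, pushed the block against it until the force reached about 10 N, and moved clear.

- **Slide:** in the pictures it stands about 29 mm from home, and the pin is in behind it.
- **Block:** from the far face of the block to the push face of the slide I measured 73.4 mm on the pin side and 71.8 mm on the barrel side, against 74 mm expected. The readings fall 0.6 and 2.2 mm short, which is about the error of the camera calibration and of picking edges by eye. No gap shows in either view.
- **Bystanders and arm:** the bearing, sleeve and spanner look unmoved. The arm is well clear and the tool force is about 0 N.

The force briefly showed about 5 N upward at first contact with the slide, which I took to be friction. It faded as the push went on. No check failed.

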